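Pin the sliding stop of a circuit-board fixture in its hidden index hole

ROBOT

A 6-joint arm with a two-finger parallel gripper is mounted at the origin on a cart in front of the work surface, level with it; the furniture and walls round the work are solid. World frame = base frame: x ahead of the robot, y to its left, z up, the work surface at z = 0. Lengths are in mm, angles in rad, forces in N, time in s.
With the tool pointing down it reaches from about 350 to 975 mm from the base axis. Payload 7.1 kg.
Tool frame: the origin (TCP) lies midway between the tips of the shut fingers; the grasp point (between the pads) lies 19 mm behind it (ctrl.grip_depth is the distance from the TCP to the grasp point, in mm); z points along the fingers, y is the line along which they close (so a half turn about z gives the same grasp; the last joint's range is limited). The gripper opens to 88 mm and grips with 3 to 60 N. Pads are 20 mm wide; open, the fingers measure 115 mm over their backs; the gripper's body (75 mm by 178 mm) begins 61 mm behind the grasp point.
Start: joints at [1.243, 0.423, 1.63, -0, 1.089, -0.019], TCP at [189.915, 595.43, 192.275] pointing down, gripper open.
Joint ranges: [-3, 3], [-0.9, 2.11], [0.09, 2.58], [-1.31, 4.45], [0.11, 2.69], [-2.54, 2.54]. Speed limits (rad/s): [2.39, 2.39, 3.01, 3.14, 3.14, 3.14].

INTERFACE

Orientations are given as a rotation vector (axis times angle).
In Python, from workcell import ctrl, cams gives the robot as it stands.
- The arm moves only by the tool move_arm, never from a script. Its argument "steps" is a list of rows, each a list of 3 entries, a list of its own where there are three numbers: the shift along the tool's x, y, z in units of 25 mm (1.0 is 25 mm), then the turn about the tool's z in units of 5 degrees (1.0 is 5 degrees), then the closure, from 0 (fully open) to 1 (shut). A call has 1 to 20 rows; each row shifts and turns the commanded pose from where the row before left it, along the tool's axes as they then stand; what a row does not reach is not made up. A row lasts 1/12 s, in which the tool goes at most 41.7 mm and 7.16 degrees, less where a joint would pass 70% of its speed; a pose out of reach is approached as far as the arm can. A call is refused whole if a number of a shift passes 1 or a number of a turn 1, either way. A call with a gripper value outside its range is refused whole. The fingers move at their own pace and stop on an object; the grip force is fixed at half the most. Time passes only in rows, so rows that do not move let the fingers close. It gives the time, the measured TCP pose, the force, the opening and the grip force at its end, in the units of the state.
- ctrl.get_obs(): the state, without advancing time (a new reading comes with each control period).
- cams.get_image(name): name is "scene" or "top"; returns a dict with "image" (480x640x3 uint8, red, green, blue), "camera_matrix" (3x3 intrinsics, pixels), "xyz" and "rotation" of the camera in the world. Camera axes: x right, y down, z forward; pixel columns grow to the right and rows downward; lengths in mm; the calibration is good to about 2 mm. A picture is of the moment at which its call begins. There is no depth.
- ctrl.close_job(): hands the job in; it is judged then, once.
Trained networks look in the newest picture that a camera, given by its name, has taken for a name from the list of things; names that differ only in an ending like _2 or _b are one class to them, and where a whole thing is asked for, a point or a joint stands for the part that bears it (a point fixed in the world has none). Each returns a list of dicts, best first, with "p" (0 to 1); they miss things now and then, are a little off and sometimes report something else, mostly with a low value. They report only what shows in the picture. A call takes as long as a camera call.
- cams.boxes_of(camera, thing): "rect" ([centre column, centre row, width, height] in pixels, round what is visible of it).
- cams.cut_out(camera, thing): "pixels" (480x640 bool, what is visible of it) and "rect" ([centre column, centre row, width, height] in pixels, round what is visible of it).
The state is a dict: "t": time; "qpos": joint angles; "qvel": joint speeds; "joint_torque": joint torques, N m; "ee_pos": TCP position; "orientation": TCP orientation; "ft_force": force on the tool from outside, world axes, zero at the start; "moment": the same for the moment, N m; "width": finger opening in mm; "grasp_force": force on a finger pad.
Only numpy, scipy, OpenCV 4.12 (cv2) and the standard library are available. Lean on these libraries where they do the work, as an engineer would, in place of code of your own. Each camera call takes 0.05 s, during which the arm holds its last target. There are 200 camera calls.

TASK

The index strip in the board fixture has been re-set for a new board size, so set the sliding stop to it: take the red-handled locating pin from its parking post and put it down through the bush of the sliding stop until its tip rests on the strip below. Keep the pin pressed lightly on the strip (a few newtons, never more than 25 N) while you slide the stop towards the fixed stop at the other end of the board bed, until the pin drops into the one unmarked blind hole hidden under the stop; then push it fully home with its collar flush on the bush, let go, and leave everything else on the bench where it is.

Things in the scene. Friction and masses are not known exactly. Their poses are not given: they have to be found in the camera images.
- board_fixture: Heavy fixed board fixture, dark base plate 140 mm (its x) by 250 mm (its y), 14 mm high. Origin: centre of the underside on the bench; z up. A guide way runs along its y at x = -38 mm between two aluminium end blocks 40 mm high (y = +-80 to +-110 mm). The board bed (two black ledges) lies at x = 0 to 62 mm, with the fixed stop, an aluminium bar, across it at y = -105 mm.
- board_stop (a joint): Sliding aluminium stop: place of its bush along the fixture's y, in m, limits +-0.027. Starts at +0.016 to +0.024, always on the +y side of the hole: slide it towards -y (falling values). About 1.5 N moves it; it stays where left. Slide plate 54 by 104 mm, top 35 mm above the bench; in its middle a 30 mm square steel boss with the bush; an arm 12 mm wide reaches over the bed.
- bush_mouth (a point): Centre of the mouth of the bush in the stop, on top of the boss, 48.5 mm above the bench; moves with the stop. The bush is a straight through bore 11.2 mm wide, 19.5 mm long, with a 2 mm lead-in; below it there is 1 mm of air, then the strip.
- locating_pin: Loose pin, 70 g. Origin: centre of the underside of its collar; z up the handle. Below: steel shank 10 mm thick, 28.5 mm long, tip tapered over the last 2.3 mm to 6.4 mm. Above: collar 23 mm wide, 4 mm high, neck to 11 mm, red round handle 21 mm wide from 11 to 41 mm. Tip on the strip: collar 8 mm above the bush; fully home: collar on the bush, tip 8 mm under the strip's top.
- pin_tip (a point): Centre of the pin's tip, the lower end of its shank, 28.5 mm below the underside of the collar.
- strip_mid (a point): Middle of the guide way (fixture x = -38, y = 0 mm) on the flat top of the steel index strip, 28 mm above the bench. On the guide way's centre line the strip, clamped immovably, has one blind hole 11.4 mm wide, 11 mm deep, with a 1 mm lead-in. Its place differs each time, anywhere from fixture y = -20 to +7 mm; the stop's slide plate hides it and no pose tells it: find it by feel.
- pin_park (a point): Mouth of the parking bore on top of the 30 mm square black parking post on the fixture (fixture x = 40, y = 98 mm), 46 mm above the bench; bore 11.2 mm wide, 30 mm deep. At the start the pin's collar rests on it.
- phone_clamp: Fixed black phone holder on a bent arm with a round foot, standing left of the fixture. Origin on the bench. Its head, about 0.10 m wide, stands up to 0.28 m above the bench at about world x = 0.43, y = 0.29 m, the arm bends down from there to the foot at about x = 0.53, y = 0.15 m: pass well above it or keep clear.
- heat_block: Bystander: finned aluminium block 40 x 40 x 20 mm, loose on the bench; leave it.
- tip_tinner: Bystander: small round white tin with red lid, 47 mm wide, 19 mm high; leave it.
- wick_spool: Bystander: flat round yellow spool 44 x 66 x 11 mm; leave it.
- caliper: Bystander: digital caliper 67 x 210 x 16 mm; leave it.
- marker: Bystander: black marker pen 15 x 123 x 15 mm; leave it.
- glass_dish: Bystander: shallow glass dish 74 mm wide, 16 mm high; leave it.

How it is judged (in metres and radians):
On the way, in this order (a step that is already met when the one before it is completed fails the run):
1. the pin's tip is down in the bush of the stop, at the strip but not yet in the hole (horizontal distance between pin_tip and bush_mouth below 0.004 m and z of pin_tip in the frame of board_fixture between 0.0255 and 0.0305 m), for 0.1 s.
2. the stop has been slid towards the fixed stop by 5 mm or more with the pin standing on the strip, pressed with more than 2 N (all of step 1 and distance of bush_mouth from where it was at the start of the episode above 0.005 m and contact force between locating_pin and board_fixture above 2 N), for 0.05 s.
At the end, for the whole second after the job is handed in: The pin stands upright (within 0.06 rad) and at rest through the bush in the blind hole of the strip: its collar is within 1.8 mm of the bush mouth, its tip at least 6.2 mm below the top of the strip and within 3 mm of the axis of the bush (z of pin_tip in the frame of board_fixture below 0.0218 m and z of locating_pin in the frame of bush_mouth below 0.0018 m and horizontal distance between pin_tip and bush_mouth below 0.003 m and angle between locating_pin's own z axis and vertical below 0.06 rad and linear speed of locating_pin below 0.01 m/s); the robot touches nothing.
It fails at once if the pin is pressed against the fixture, its strip or its stop with more than 25 N (contact force between locating_pin and board_fixture above 25 N).
It fails at once if a bystander is moved by more than 25 mm (distance of any of heat_block, tip_tinner, wick_spool, caliper, marker, glass_dish from where it was at the start of the episode above 0.025 m).
It also fails if it takes over 58 s, if anything falls off the work surface, if the arm or the gripper's body presses on something with over 40 N, if the wrist force passes 120 N, or if a joint passes its speed limit or range.

## Working session

There is one attempt and no reset: what is moved stays moved. The work goes in short steps, Python scripts to look and compute and a tool call to move; the robot and the scene stay as the last step left them, time stands still between calls to the robot, and variables do not carry over. Pictures are saved under pics/ and viewed, at most 10 in all, crops included, and the job is handed in when it is done.

Besides the shell and the picture viewer there is one more tool, called as a command line: name --argument value ..., lists and objects as JSON in quotes. move_arm: Moves the arm, as the interface text tells. Its arguments: {"type":"object","properties":{"steps":{"type":"array"}},"required":["steps"]}

```bash
mkdir -p pics; ls
cat > h.py <<'E'
import numpy as np,cv2
from workcell import ctrl,cams
def get(n):
    return cams.get_image(n)
def toz(im,uv,z):
    K=np.array(im["camera_matrix"]);R=np.array(im["rotation"]);c=np.array(im["xyz"])
    d=R@np.linalg.inv(K)@np.array([uv[0],uv[1],1.])
    return c+d*(z-c[2])/d[2]
def proj(im,p):
    K=np.array(im["camera_matrix"]);R=np.array(im["rotation"]);c=np.array(im["xyz"])
    q=K@(R.T@(np.array(p)-c));return q[:2]/q[2]
E
python3 - <<'E'
from h import *
for n in("scene","top"):
    im=get(n);cv2.imwrite(f"pics/{n}0.png",im["image"][...,::-1]);print(n,im["xyz"],np.round(im["rotation"],3).tolist(),np.array(im["camera_matrix"]).tolist())
    if n=="top":
        for t in("board_fixture","board_stop","locating_pin","phone_clamp"):
            print(t,[(round(b["p"],2),np.round(b["rect"],1).tolist()) for b in cams.boxes_of(n,t)[:2]])
o=ctrl.get_obs();print(o)
E
```

```text
pics
scene [ -38.15496227 -791.44887814  613.00109947] [-1.995, 0.651, -0.404] [[498.2953690404998, 0.0, 328.3232935033429], [0.0, 498.2953690404998, 242.02595480381183], [0.0, 0.0, 1.0]]
top [ 463.81571599  -10.37169697 1079.67245919] [-2.141, 2.193, -0.092] [[544.9045661731352, 0.0, 315.9528294367742], [0.0, 544.9045661731352, 238.98157415846057], [0.0, 0.0, 1.0]]
board_fixture [(0.9, [342.1, 239.0, 129.3, 71.8])]
board_stop [(0.87, [332.6, 240.4, 54.0, 64.7])]
locating_pin [(0.73, [344.1, 237.8, 129.1, 69.7]), (0.47, [292.9, 215.0, 10.7, 16.6])]
phone_clamp [(0.43, [234.4, 215.8, 25.8, 22.6])]
{'t': 0.3, 'qpos': array([ 1.24300033e+00,  4.23393268e-01,  1.63015009e+00, -2.52845450e-06,
        1.08857078e+00, -1.89937958e-02]), 'qvel': array([-3.06319245e-05,  1.08391599e-05, -2.56125321e-03,  1.11600850e-03,
        2.69453482e-05,  1.22899071e-03]), 'joint_torque': array([-1.49290468e-04, -5.44067180e+01, -2.73544049e+01,  6.43680152e-02,
        2.03953183e-02, -6.34708363e-05]), 'ee_pos': array([189.85662998, 595.25560397, 191.99342198]), 'orientation': array([-4.83125028e-01, -3.10413314e+00,  8.07438891e-04]), 'ft_force': array([ 0.40050393, -0.34237247, -1.38598537]), 'moment': array([-0.02389148,  0.06917954,  0.00029467]), 'grasp_force': 0.0, 'width': 87.62925186379762}
```

```bash
sed -i 's/R=np.array(im\["rotation"\])/R=cv2.Rodrigues(np.array(im["rotation"],float))[0]/' h.py
python3 - <<'E'
import cv2
a=cv2.imread("pics/top0.png")[180:300,250:410];cv2.imwrite("pics/topc.png",cv2.resize(a,None,fx=5,fy=5,interpolation=cv2.INTER_CUBIC))
E
```

```text
(no output)
```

View pics/scene0.png

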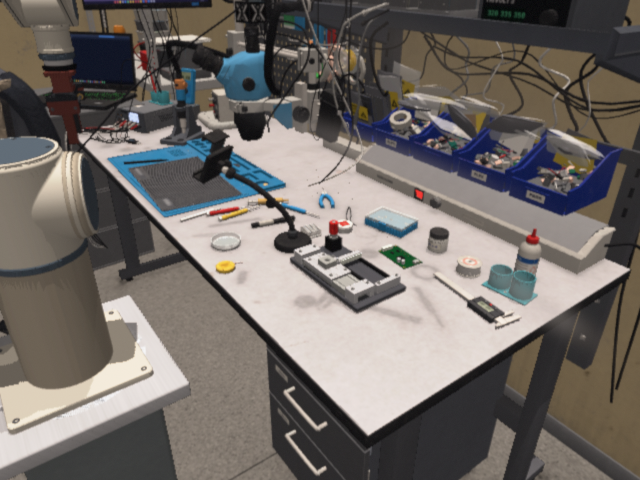

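```bash
true
```

```text
(no output)
```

View pics/topc.png

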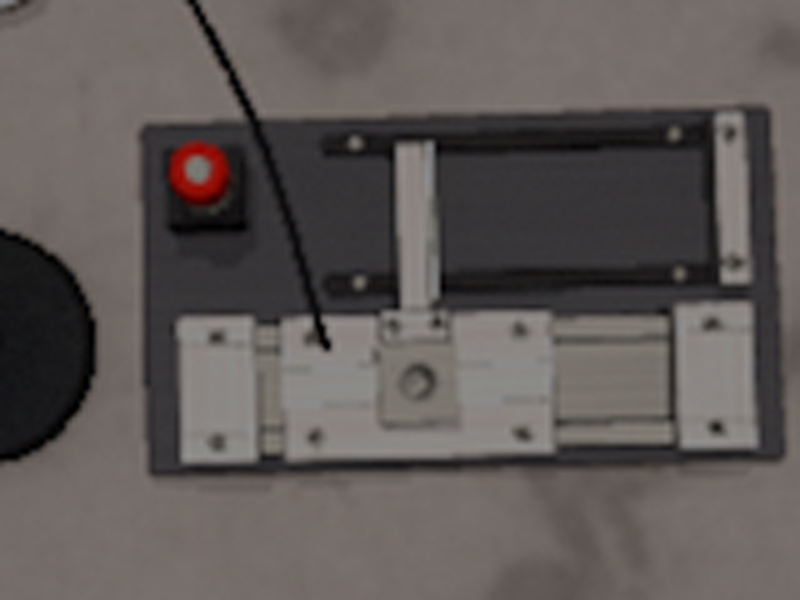

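Run:
```python
from h import *
from scipy.optimize import least_squares
im=get("top");o=ctrl.get_obs()
C=[(143,128),(768,107),(783,458),(152,472)];F=[(70,125,14),(70,-125,14),(-70,-125,14),(-70,125,14)]
# end blocks outer... boss corners unknown y: skip; end block y=+-110,+-80 midline x=-38
C+=[(178,390),(255,390),(677,377),(756,375)];F+=[(None,110,40),(None,80,40),(None,-80,40),(None,-110,40)]
uv=np.array([(250+(a+.5)/5-.5,180+(b+.5)/5-.5) for a,b in C])
W=[toz(im,p,f[2])[:2] for p,f in zip(uv,F)]
def res(v):
    r=[]
    R=np.array([[np.cos(v[2]),-np.sin(v[2])],[np.sin(v[2]),np.cos(v[2])]])
    for w,f in zip(W,F):
        l=R.T@(w-v[:2])
        if f[0] is not None:r.append(l[0]-f[0])
        r.append(l[1]-f[1])
    return np.array(r)
s=least_squares(res,[500,-10,0]);print(s.x,np.round(s.fun,1))
v=s.x;R=np.array([[np.cos(v[2]),-np.sin(v[2])],[np.sin(v[2]),np.cos(v[2])]])
def px(a,b):return (250+(a+.5)/5-.5,180+(b+.5)/5-.5)
print("park pred",R@[40,98]+v[:2]);print("pin top seen",toz(im,px(199,170),46+41))
b=toz(im,px(418,382),48.5)[:2];print("bush seen",b,"local",R.T@(b-v[:2]))
y=(R.T@(b-v[:2]))[1];print("bush pred",R@[-38,y]+v[:2])
for t in("locating_pin","board_stop"):
    for c in cams.cut_out("top",t)[:2]:print(t,c["p"],c["rect"])
cv2.imwrite("pics/top_s.png",im["image"][...,::-1])
print(o["ee_pos"])
```

```text
[ 5.68084630e+02 -5.03817695e+01  3.95159423e-03] [-1.9 -1.4 -0.8  1.5  0.7  1.6  2.1 -2.1  0.3  0.9 -0.4 -0.5]
park pred [607.69706226  47.77552875]
pin top seen [607.73658146  47.40398614  87.        ]
bush seen [530.1625589  -31.85979132] local [-37.84858366  18.67168579]
bush pred [530.01114374 -31.86038965]
board_stop 0.82 [333.8, 241.9, 53.1, 64.4]
[189.8872442  595.30245619 192.08822166]
```

View pics/top0.png

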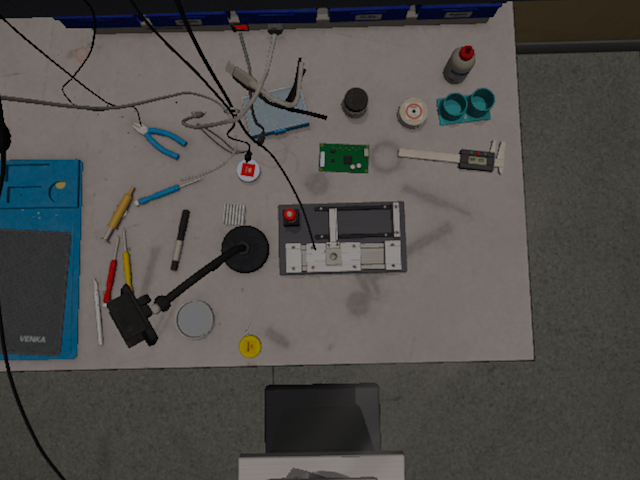

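move_arm --steps '[[[0, 0, -1], -0.9, 0], [[0, 0, -1], -0.9, 0], [[0, 0, -1], -0.9, 0], [[0, 0, -1], -0.9, 0], [[0, 0, -1], 0, 0], [[0, 0, -1], 0, 0], [[0, 0, -1], 0, 0], [[-0.75, -1, 0], 0, 0], [[-0.75, -1, 0], 0, 0], [[-0.75, -1, 0], 0, 0], [[-0.75, -1, 0], 0, 0], [[-0.75, -1, 0], 0, 0], [[-0.75, -1, 0], 0, 0], [[-0.75, -1, 0], 0, 0], [[-0.75, -1, 0], 0, 0], [[-0.75, -1, 0], 0, 0], [[-0.75, -1, 0], 0, 0], [[-0.75, -1, 0], 0, 0], [[-0.75, -1, 0], 0, 0], [[-0.75, -1, 0], 0, 0]]'

```text
t: 2.12
ee_pos: [436.1, 270.4, 367.5]
orientation: [-0.009, 3.141, 0.0]
ft_force: [-0.2, 0.3, -0.3]
width: 87.9
grasp_force: 0.0
```

move_arm --steps '[[[-0.763, -0.99, 0], 0, 0], [[-0.763, -0.99, 0], 0, 0], [[-0.763, -0.99, 0], 0, 0], [[-0.763, -0.99, 0], 0, 0], [[-0.763, -0.99, 0], 0, 0], [[-0.763, -0.99, 0], 0, 0], [[-0.763, -0.99, 0], 0, 0], [[-0.763, -0.99, 0], 0, 0], [[-0.763, -0.99, 0], 0, 0], [[0, 0, 1], 0, 0], [[0, 0, 1], 0, 0], [[0, 0, 1], 0, 0], [[0, 0, 1], 0, 0], [[0, 0, 1], 0, 0], [[0, 0, 1], 0, 0], [[0, 0, 1], 0, 0], [[0, 0, 1], 0, 0], [[0, 0, 1], 0, 0], [[0, 0, 0.8], 0, 0], [[0, 0, 0], 0, 0]]'

```text
t: 3.78
ee_pos: [605.2, 49.7, 118.1]
orientation: [0.009, -3.134, 0.001]
ft_force: [-0.7, -0.2, -0.3]
width: 87.6
grasp_force: 0.0
```

move_arm --steps '[[[-0.1, -0.08, 0], 0, 0], [[0, 0, 0.7], 0, 0], [[0, 0, 0.7], 0, 0], [[0, 0, 0.7], 0, 0], [[0, 0, 0.34], 0, 0], [[0, 0, 0], 0, 0], [[0, 0, 0], 0, 0]]'

```text
t: 4.37
ee_pos: [611.7, 47.9, 62.4]
orientation: [-0.008, 3.14, 0.0]
ft_force: [0.1, 0.0, 0.6]
width: 87.7
grasp_force: 0.0
```

Run:
```python
from h import *
im=get("top");sc=get("scene");o=ctrl.get_obs();print(o["t"],o["ee_pos"],o["orientation"],o["ft_force"])
a=im["image"][180:290,240:360,::-1];b=sc["image"][200:310,260:420,::-1]
f=lambda q:cv2.resize(q,(400,int(400*q.shape[0]/q.shape[1])),interpolation=cv2.INTER_CUBIC)
A,B=f(a),f(b);H=max(A.shape[0],B.shape[0]);P=np.zeros((H,800,3),np.uint8);P[:A.shape[0],:400]=A;P[:B.shape[0],400:]=B
cv2.imwrite("pics/g1.png",P)
```

```text
4.4667 [612.03278366  47.98229033  62.84940405] [-8.46794129e-03  3.13915122e+00  1.91655037e-04] [-0.52752528  0.40950853  0.01091143]
```

View pics/g1.png

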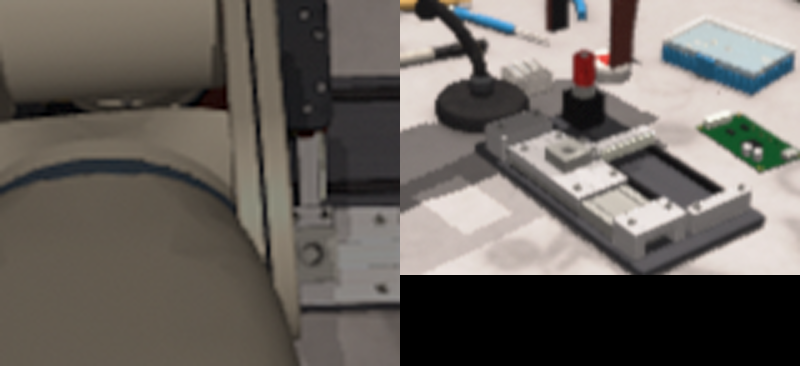

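Run:
```python
from h import *
im=get("scene");o=ctrl.get_obs();e=o["ee_pos"];print(o["t"],e,o["orientation"],o["qpos"])
for p in(e,[607.7,47.6,87],[607.7,47.6,46],e+[0,44,0],e-[0,44,0],[607.7,47.6,57]):print(proj(im,p))
a=im["image"][150:270,270:430,::-1];cv2.imwrite("pics/g2.png",cv2.resize(a,None,fx=5,fy=5,interpolation=cv2.INTER_CUBIC))
```

```text
4.5167 [611.96441169  47.96577376  62.82820962] [-8.44323443e-03  3.13910607e+00  1.41646799e-04] [ 5.88598244e-02  5.72871666e-01  1.73314929e+00 -6.60208540e-05
  8.33095309e-01 -1.51727153e+00]
[333.77006063 230.2328299 ]
[332.62950833 221.71329755]
[332.31570834 236.95757317]
[322.9665047  223.49020395]
[345.14455684 237.33178638]
[332.39888226 232.91701832]
```

View pics/g2.png

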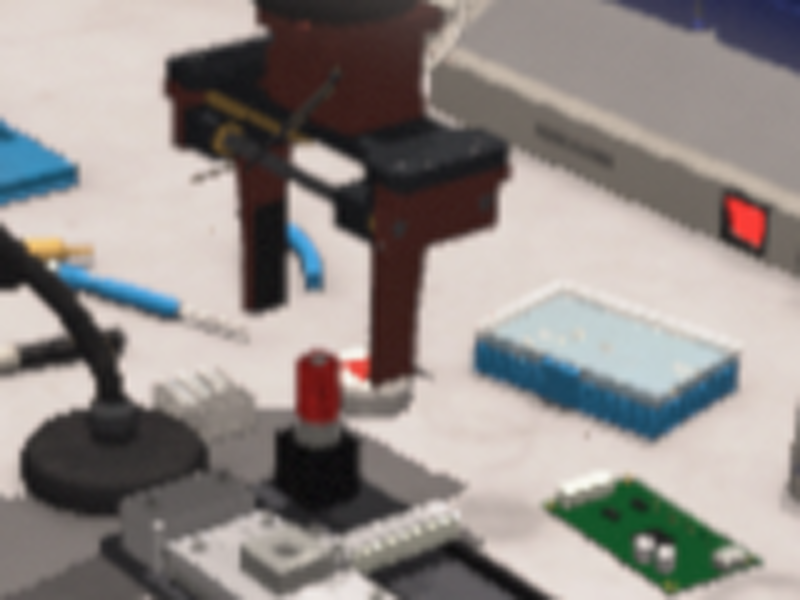

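Run:
```python
from h import *
t=get("top");im=get("scene");o=ctrl.get_obs();e=o["ee_pos"]
for z in(143,165,190):
  print(z,"top",proj(t,[e[0]-37,e[1]-89,z]),proj(t,[e[0]+37,e[1]-89,z]),"scene",[(proj(im,[e[0]-37,e[1]+s*89,z])-[270,150])*5 for s in(-1,1)])
a=t["image"][140:260,250:410,::-1];cv2.imwrite("pics/g3.png",cv2.resize(a,None,fx=5,fy=5,interpolation=cv2.INTER_CUBIC))
# solve offset: tips observed in scene
for d in([0,0,0],[0,0,15],[0,0,30],[30,0,0],[50,0,0]):
  print(d,[((proj(im,e+d+[0,s*51,0])-[270,150])*5).round() for s in(1,-1)])
```

```text
143 top [338.86511477 226.71460424] [337.69931402 184.55745536] scene [array([378.06478671, 336.87192059]), array([148.49756863, 204.10636373])]
165 top [339.24898853 225.17543376] [338.05273316 182.03516328] scene [array([379.66054921, 290.50141203]), array([147.88202352, 161.40995562])]
190 top [339.70798775 223.33504216] [338.47515255 179.02042821] scene [array([381.51288772, 236.67518244]), array([147.16909793, 111.95889075])]
[0, 0, 0] [array([256., 363.]), array([384., 443.])]
[0, 0, 15] [array([256., 336.]), array([385., 415.])]
[0, 0, 30] [array([256., 308.]), array([386., 386.])]
[30, 0, 0] [array([304., 348.]), array([434., 426.])]
[50, 0, 0] [array([336., 338.]), array([467., 415.])]
```

View pics/g3.png

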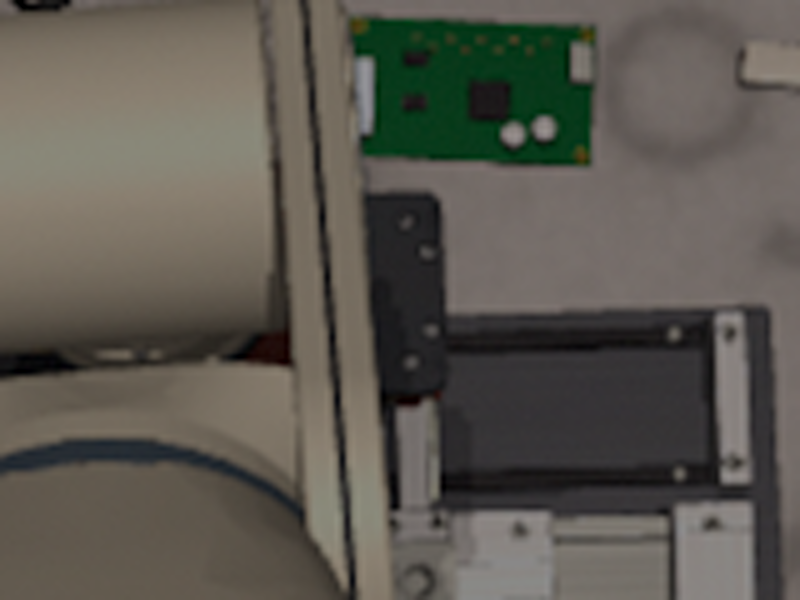

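move_arm --steps '[[[0, 0, 0], 0, 0.6], [[0, 0, 0], 0, 0.6], [[0, 0, 0], 0, 0.6], [[0, 0, 0], 0, 0.6], [[0, 0, 0], 0, 0.6], [[0, 0, 0], 0, 0.6]]'

```text
t: 5.12
ee_pos: [610.7, 47.9, 61.2]
orientation: [0.008, -3.141, 0.0]
ft_force: [0.4, -0.7, -0.5]
width: 51.1
grasp_force: 0.0
```

Run:
```python
from h import *
im=get("scene");o=ctrl.get_obs();e=o["ee_pos"];print(o["t"],e,o["width"],o["ft_force"])
for s in(1,-1,0):print((proj(im,e+[0,s*(o["width"]/2+7),0])-[270,150])*5)
a=im["image"][150:270,270:430,::-1];cv2.imwrite("pics/g4.png",cv2.resize(a,None,fx=5,fy=5,interpolation=cv2.INTER_CUBIC))
```

```text
5.1667 [610.76345993  47.92491267  61.24679642] 47.2267432762691 [-0.60943099 -0.70289302 -0.29064347]
[279.00924023 381.08616703]
[356.05747914 429.34748239]
[316.84340106 404.78464986]
```

View pics/g4.png

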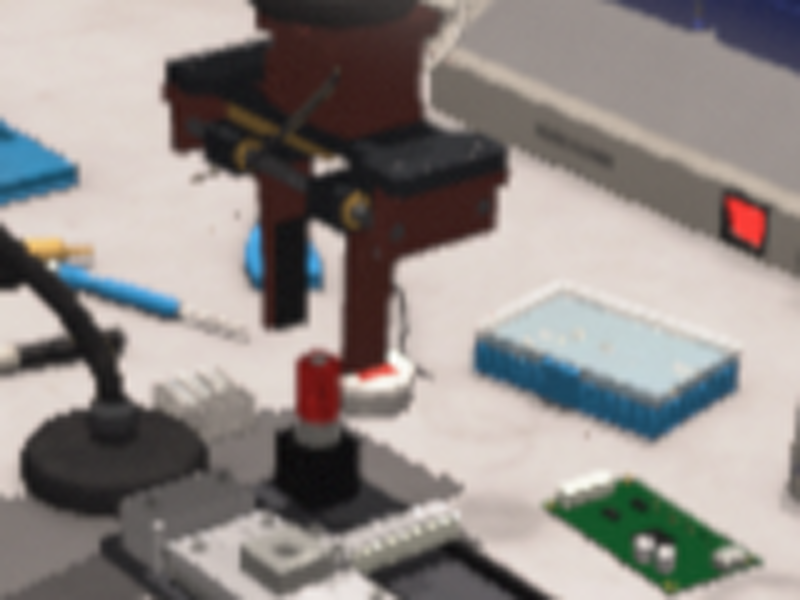

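move_arm --steps '[[[0, 0, 0], 0, 0.78], [[0, 0, 0], 0, 0.78], [[0, 0, 0], 0, 0.82], [[0, 0, 0], 0, 0.82], [[0, 0, 0], 0, 0.82], [[0, 0, 0], 0, 0.82]]'

```text
t: 5.67
ee_pos: [610.8, 48.0, 61.3]
orientation: [0.008, -3.142, -0.0]
ft_force: [0.0, 1.1, 0.9]
width: 15.7
grasp_force: 0.0
```

move_arm --steps '[[[0.12, 0, 0], 0, 0.2], [[0, 0, 0], 0, 0.2], [[0, 0, 0], 0, 0.2], [[0, 0, 0], 0, 0.2], [[0, 0, 0], 0, 0.2], [[0, 0, 0], 0, 0.2], [[0, 0, 0], 0, 0.2], [[0, 0, 0.3], 0, 0.2], [[0, 0, 0.3], 0, 0.2], [[0, 0, 0.3], 0, 0.2], [[0, 0, 0.2], 0, 0.2], [[0, 0, 0], 0, 0.2], [[0, 0, 0], 0, 0.2], [[0, 0, 0], 0, 0.2]]'

```text
t: 6.83
ee_pos: [607.9, 47.9, 33.7]
orientation: [0.008, -3.142, 0.0]
ft_force: [-0.4, 0.4, 0.7]
width: 70.1
grasp_force: 0.0
```

Run:
```python
from h import *
im=get("scene");o=ctrl.get_obs();e=o["ee_pos"];print(o["t"],e,o["width"],o["ft_force"])
a=im["image"][150:270,270:430,::-1];cv2.imwrite("pics/g5.png",cv2.resize(a,None,fx=5,fy=5,interpolation=cv2.INTER_CUBIC))
```

```text
6.8833 [608.01744787  47.91809854  33.93052919] 70.31458830661397 [ 0.37808054  0.15887597 -0.73714572]
```

View pics/g5.png

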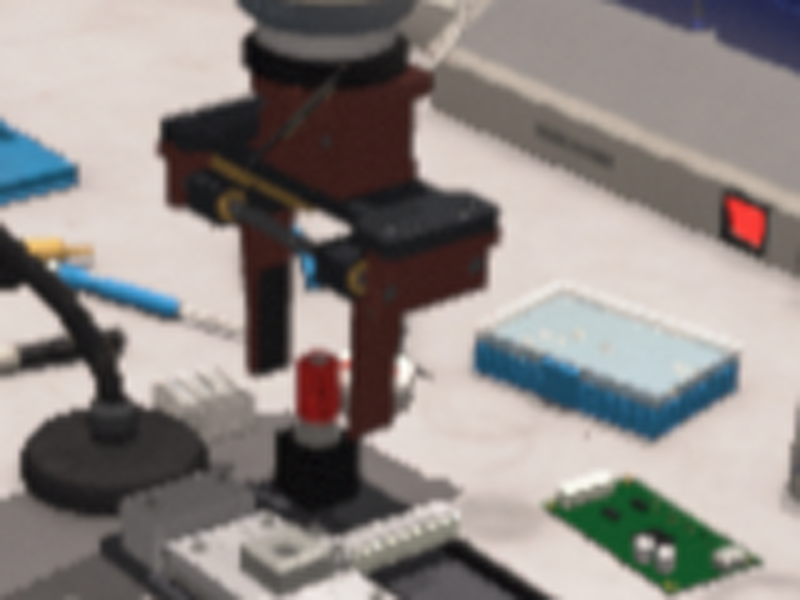

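move_arm --steps '[[[0, 0, 0.15], 0, 0.2], [[0, 0, 0], 0, 0.4], [[0, 0, 0], 0, 0.6], [[0, 0, 0], 0, 0.7], [[0, 0, 0], 0, 0.8], [[0, 0, 0], 0, 1], [[0, 0, 0], 0, 1], [[0, 0, 0], 0, 1], [[0, 0, 0], 0, 1], [[0, 0, 0], 0, 1], [[0, 0, 0], 0, 1], [[0, 0, 0], 0, 1], [[0, 0, 0], 0, 1]]'

```text
t: 7.97
ee_pos: [607.8, 47.7, 30.0]
orientation: [-0.008, 3.142, -0.0]
ft_force: [-0.1, -2.7, 0.4]
width: 19.3
grasp_force: 30.0
```

move_arm --steps '[[[0, 0, -0.3], 0, 1], [[0, 0, -0.5], 0, 1], [[0, 0, -0.6], 0, 1], [[0, 0, -0.6], 0, 1], [[0, 0, 0], 0, 1], [[0.521, -0.528, 0], 0, 1], [[0.521, -0.528, 0], 0, 1], [[0.521, -0.528, 0], 0, 1], [[0.521, -0.528, 0], 0, 1], [[0.52, -0.528, 0], 0, 1], [[0.52, -0.528, 0], 0, 1], [[0, 0, 0], 0, 1], [[0, 0, 0], 0, 1], [[0, 0, 0], 0, 1]]'

```text
t: 9.13
ee_pos: [530.9, -31.3, 80.3]
orientation: [-0.008, 3.141, 0.0]
ft_force: [0.3, -1.3, -1.1]
width: 19.0
grasp_force: 30.0
```

Run:
```python
from h import *
im=get("scene");o=ctrl.get_obs();e=o["ee_pos"];print(o["t"],e,o["width"],o["ft_force"],o["orientation"])
t=get("top")
a=im["image"][190:270,270:370,::-1];b=t["image"][210:290,280:380,::-1]
f=lambda q:cv2.resize(q,None,fx=4,fy=4,interpolation=cv2.INTER_CUBIC) 
cv2.imwrite("pics/g6.png",cv2.resize(np.hstack([a,b]),None,fx=4,fy=4,interpolation=cv2.INTER_CUBIC))
print("bush",(proj(im,[530,-31.9,48.5])-[270,190])*4, "tip",(proj(im,[530,-31.9,67])-[270,190])*4,"top bush",(proj(t,[530,-31.9,48.5])-[280,210])*4+[400,0])
```

```text
9.1833 [531.08769121 -31.17667596  80.28942395] 19.498138619416057 [ 0.82371098 -0.24060972 -1.03312114] [-8.72879789e-03  3.14049107e+00  2.69612151e-04]
bush [223.77894207 277.51038109] tip [224.18306499 248.53707285] top bush [612.89395888 184.34046121]
```

View pics/g6.png

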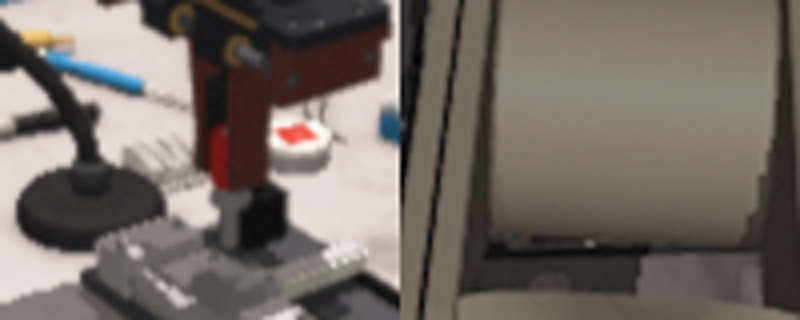

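move_arm --steps '[[[0.03, -0.025, 0.3], 0, 1], [[0, 0, 0.3], 0, 1], [[0, 0, 0.1], 0, 1], [[0, 0, 0], 0, 1], [[0, 0, 0], 0, 1], [[0, 0, 0], 0, 1]]'

```text
t: 9.73
ee_pos: [529.4, -32.3, 62.4]
orientation: [0.008, -3.141, -0.0]
ft_force: [-0.1, 0.3, -0.3]
width: 19.1
grasp_force: 30.0
```

move_arm --steps '[[[0, 0, 0.04], 0, 1], [[0, 0, 0.04], 0, 1], [[0, 0, 0.04], 0, 1], [[0, 0, 0], 0, 1]]'

```text
t: 10.07
ee_pos: [529.3, -32.4, 59.5]
orientation: [0.008, -3.142, 0.0]
ft_force: [0.2, 1.0, -1.1]
width: 19.2
grasp_force: 30.0
```

move_arm --steps '[[[-0.03, 0.02, 0], 0, 1], [[0, 0, 0.04], 0, 1], [[0, 0, 0.04], 0, 1], [[0, 0, 0], 0, 1], [[0, 0, 0], 0, 1]]'

```text
t: 10.48
ee_pos: [530.1, -31.9, 57.5]
orientation: [-0.008, 3.142, -0.0]
ft_force: [0.4, -0.6, -0.3]
width: 19.5
grasp_force: 30.0
```

move_arm --steps '[[[0, 0, 0.05], 0, 1], [[0, 0, 0.05], 0, 1], [[0, 0, 0.05], 0, 1], [[0, 0, 0.05], 0, 1], [[0, 0, 0], 0, 1], [[0, 0, 0], 0, 1]]'

```text
t: 10.98
ee_pos: [530.1, -31.9, 52.4]
orientation: [0.009, -3.141, 0.0]
ft_force: [0.0, -1.8, -1.4]
width: 19.4
grasp_force: 30.0
```

move_arm --steps '[[[0, 0, 0.06], 0, 1], [[0, 0, 0.06], 0, 1], [[0, 0, 0.06], 0, 1], [[0, 0, 0.06], 0, 1], [[0, 0, 0.06], 0, 1], [[0, 0, 0], 0, 1], [[0, 0, 0], 0, 1]]'

```text
t: 11.57
ee_pos: [530.0, -31.8, 44.8]
orientation: [0.008, -3.141, -0.0]
ft_force: [0.9, -1.7, -0.8]
width: 19.3
grasp_force: 30.0
```

move_arm --steps '[[[0, 0, 0.04], 0, 1], [[0, 0, 0.04], 0, 1], [[0, 0, 0.04], 0, 1], [[0, 0, 0.02], 0, 1], [[0, 0, 0], 0, 1], [[0, 0, 0], 0, 1]]'

```text
t: 12.07
ee_pos: [530.1, -31.8, 41.4]
orientation: [0.008, -3.142, 0.0]
ft_force: [0.3, -1.6, -0.4]
width: 19.3
grasp_force: 30.0
```

move_arm --steps '[[[0, 0, 0.02], 0, 1], [[0, 0, 0.02], 0, 1], [[0, 0, 0], 0, 1], [[0, 0, 0], 0, 1]]'

```text
t: 12.4
ee_pos: [530.1, -31.8, 40.5]
orientation: [0.008, -3.142, 0.0]
ft_force: [0.7, -0.8, -0.6]
width: 19.3
grasp_force: 30.0
```

move_arm --steps '[[[0, 0, 0.02], 0, 1], [[0, 0, 0], 0, 1], [[0, 0, 0], 0, 1]]'

```text
t: 12.65
ee_pos: [530.3, -31.8, 40.3]
orientation: [-0.008, 3.141, -0.0]
ft_force: [-0.6, -1.4, 4.7]
width: 19.2
grasp_force: 30.0
```

move_arm --steps '[[[0, 0, 0.02], 0, 1], [[0, 0, 0], 0, 1], [[0, 0, 0], 0, 1]]'

```text
t: 12.9
ee_pos: [530.5, -31.8, 40.2]
orientation: [-0.008, 3.141, -0.0]
ft_force: [-2.0, -0.7, 8.6]
width: 19.6
grasp_force: 30.0
```

move_arm --steps '[[[0, -0.03, 0], 0, 1], [[0, -0.03, 0], 0, 1], [[0, -0.03, 0], 0, 1], [[0, -0.03, 0], 0, 1], [[0, 0, 0], 0, 1]]'

```text
t: 13.32
ee_pos: [530.5, -33.6, 40.2]
orientation: [-0.007, 3.141, 0.003]
ft_force: [-1.7, 6.5, 9.0]
width: 19.9
grasp_force: 30.0
```

move_arm --steps '[[[0, -0.03, 0], 0, 1], [[0, -0.03, 0], 0, 1], [[0, -0.03, 0], 0, 1], [[0, -0.03, 0], 0, 1], [[0, 0, 0], 0, 1]]'

```text
t: 13.73
ee_pos: [530.6, -36.5, 40.2]
orientation: [-0.007, 3.141, 0.003]
ft_force: [-0.6, 6.9, 8.6]
width: 19.1
grasp_force: 30.0
```

move_arm --steps '[[[0, -0.03, 0], 0, 1], [[0, -0.03, 0], 0, 1], [[0, -0.03, 0], 0, 1], [[0, -0.03, 0], 0, 1], [[0, 0, 0], 0, 1]]'

```text
t: 14.15
ee_pos: [530.5, -39.5, 40.2]
orientation: [-0.007, 3.141, 0.003]
ft_force: [-1.4, 6.9, 9.6]
width: 19.6
grasp_force: 30.0
```

move_arm --steps '[[[0, -0.03, 0], 0, 1], [[0, -0.03, 0], 0, 1], [[0, 0, 0], 0, 1]]'

```text
t: 14.4
ee_pos: [530.6, -41.0, 40.2]
orientation: [-0.007, 3.141, 0.003]
ft_force: [-0.6, 7.0, 9.7]
width: 19.3
grasp_force: 30.0
```

move_arm --steps '[[[0, -0.03, 0], 0, 1], [[0, -0.03, 0], 0, 1], [[0, 0, 0], 0, 1]]'

```text
t: 14.65
ee_pos: [530.5, -42.5, 40.2]
orientation: [-0.007, 3.141, 0.003]
ft_force: [-1.1, 7.5, 8.8]
width: 19.4
grasp_force: 30.0
```

move_arm --steps '[[[0, -0.03, 0], 0, 1], [[0, -0.03, 0], 0, 1], [[0, 0, 0], 0, 1]]'

```text
t: 14.9
ee_pos: [530.6, -43.9, 40.2]
orientation: [-0.007, 3.141, 0.003]
ft_force: [-1.1, 6.8, 9.3]
width: 19.5
grasp_force: 30.0
```

move_arm --steps '[[[0, -0.03, 0], 0, 1], [[0, -0.03, 0], 0, 1], [[0, 0, 0], 0, 1]]'

```text
t: 15.15
ee_pos: [530.6, -45.5, 40.2]
orientation: [-0.007, 3.141, 0.003]
ft_force: [-1.4, 6.3, 9.5]
width: 19.2
grasp_force: 30.0
```

move_arm --steps '[[[0, -0.03, 0], 0, 1], [[0, -0.03, 0], 0, 1], [[0, 0, 0], 0, 1]]'

```text
t: 15.4
ee_pos: [530.6, -46.9, 40.2]
orientation: [-0.007, 3.141, 0.003]
ft_force: [-0.8, 6.7, 8.7]
width: 19.1
grasp_force: 30.0
```

move_arm --steps '[[[0, -0.03, 0], 0, 1], [[0, -0.03, 0], 0, 1], [[0, 0, 0], 0, 1]]'

```text
t: 15.65
ee_pos: [530.6, -48.5, 40.2]
orientation: [-0.007, 3.141, 0.003]
ft_force: [-0.6, 6.9, 8.9]
width: 19.6
grasp_force: 30.0
```

move_arm --steps '[[[0, -0.03, 0], 0, 1], [[0, -0.03, 0], 0, 1], [[0, 0, 0], 0, 1]]'

```text
t: 15.9
ee_pos: [530.6, -50.2, 40.1]
orientation: [-0.007, 3.141, 0.002]
ft_force: [-0.6, 3.7, 7.6]
width: 19.2
grasp_force: 30.0
```

move_arm --steps '[[[0, -0.04, 0], 0, 1], [[0, 0, 0], 0, 1], [[0, 0, 0], 0, 1]]'

```text
t: 16.15
ee_pos: [530.5, -51.4, 40.0]
orientation: [-0.008, 3.141, 0.002]
ft_force: [-0.3, 4.3, 7.3]
width: 19.3
grasp_force: 30.0
```

move_arm --steps '[[[0, -0.04, 0], 0, 1], [[0, 0, 0], 0, 1], [[0, 0, 0], 0, 1]]'

```text
t: 16.4
ee_pos: [530.2, -53.0, 39.5]
orientation: [-0.008, 3.142, 0.0]
ft_force: [1.5, 1.5, 1.1]
width: 19.3
grasp_force: 30.0
```

move_arm --steps '[[[0, -0.04, 0], 0, 1], [[0, 0, 0.04], 0, 1], [[0, 0, 0], 0, 1], [[0, 0, 0], 0, 1]]'

```text
t: 16.73
ee_pos: [530.0, -54.4, 38.2]
orientation: [0.008, -3.141, -0.0]
ft_force: [0.4, 1.0, -1.5]
width: 19.2
grasp_force: 30.0
```

move_arm --steps '[[[0, 0, 0.04], 0, 1], [[0, 0, 0.03], 0, 1], [[0, 0, 0], 0, 1], [[0, 0, 0], 0, 1]]'

```text
t: 17.07
ee_pos: [530.1, -54.4, 36.6]
orientation: [0.008, -3.141, 0.0]
ft_force: [0.8, 0.8, -1.7]
width: 19.0
grasp_force: 30.0
```

move_arm --steps '[[[0, 0, 0.04], 0, 1], [[0, 0, 0.04], 0, 1], [[0, 0, 0.03], 0, 1], [[0, 0, 0], 0, 1], [[0, 0, 0], 0, 1]]'

```text
t: 17.48
ee_pos: [530.2, -54.4, 33.9]
orientation: [0.009, -3.142, 0.0]
ft_force: [0.5, 0.2, -0.6]
width: 19.7
grasp_force: 30.0
```

move_arm --steps '[[[0, 0, 0.04], 0, 1], [[0, 0, 0], 0, 1], [[0, 0, 0], 0, 1]]'

```text
t: 17.73
ee_pos: [530.2, -54.4, 33.0]
orientation: [-0.008, 3.142, -0.0]
ft_force: [0.1, 0.4, 0.2]
width: 19.5
grasp_force: 30.0
```

move_arm --steps '[[[0, 0, 0.03], 0, 1], [[0, 0, 0], 0, 1], [[0, 0, 0], 0, 1]]'

```text
t: 17.98
ee_pos: [530.3, -54.4, 32.5]
orientation: [-0.008, 3.141, -0.0]
ft_force: [0.3, 0.1, 2.0]
width: 19.3
grasp_force: 30.0
```

move_arm --steps '[[[0, 0, 0.03], 0, 1], [[0, 0, 0], 0, 1], [[0, 0, 0], 0, 1]]'

```text
t: 18.23
ee_pos: [530.4, -54.4, 32.4]
orientation: [-0.008, 3.141, -0.0]
ft_force: [-3.2, -0.3, 11.0]
width: 19.6
grasp_force: 30.0
```

move_arm --steps '[[[0, 0, -0.02], 0, 1], [[0, 0, 0], 0, 0.7], [[0, 0, 0], 0, 0.5], [[0, 0, 0], 0, 0.3], [[0, 0, 0], 0, 0.2], [[0, 0, 0], 0, 0.2], [[0, 0, 0], 0, 0.2], [[0, 0, -0.3], 0, 0.2], [[0, 0, -0.8], 0, 0.2], [[0, 0, -1], 0, 0.2], [[0, 0, -1], 0, 0.2], [[0, 0, -1], 0, 0.2], [[0, 0, -1], 0, 0.2], [[0, 0, 0], 0, 0.2], [[0, 0, 0], 0, 0.2]]'

```text
t: 19.48
ee_pos: [531.3, -54.4, 161.3]
orientation: [-0.008, 3.138, -0.001]
ft_force: [-0.2, 0.0, -0.4]
width: 70.3
grasp_force: 0.0
```

Run:
```python
from h import *
im=get("scene");o=ctrl.get_obs();print(o["t"],o["ee_pos"],o["width"],o["ft_force"])
a=im["image"][170:290,270:430,::-1];cv2.imwrite("pics/g7.png",cv2.resize(a,None,fx=5,fy=5,interpolation=cv2.INTER_CUBIC))
for z in(48.5,89.5):print((proj(im,[530,-54.5,z])-[270,170])*5)
```

```text
19.5333 [530.22501342 -54.35912156 159.96231403] 70.13972148412296 [-0.60722561  0.34693232 -0.71556446]
[310.44386669 468.53422675]
[312.15896981 386.66802876]
```

View pics/g7.png

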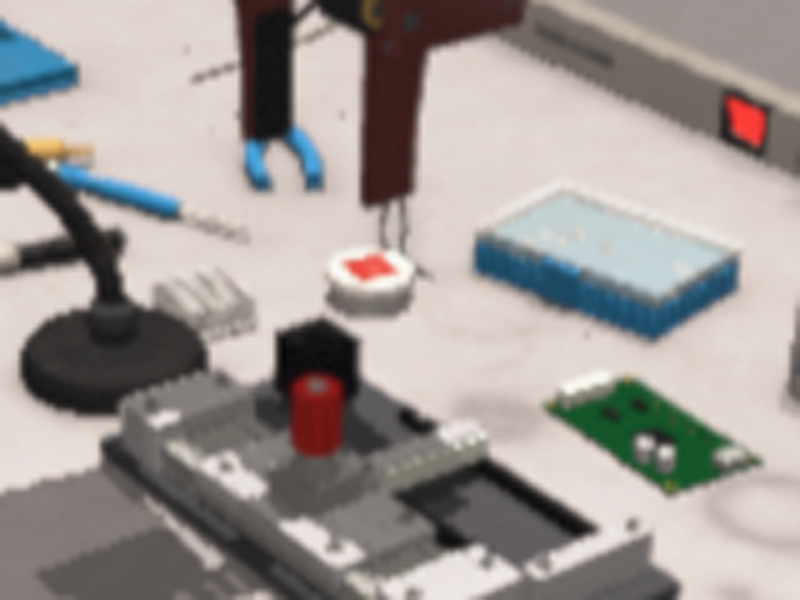

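The picture shows the pin upright in the bush. Its handle top is at (317, 382), which matches the height for fully home (z = 89.5 mm) once the known camera bias is allowed for. The gripper is clear, so I'm handing in.

```bash
python3 -c "
from workcell import ctrl
print(ctrl.close_job())"
```

```text
the job is handed in; nothing more can be done
None
```

The stop is set and the job handed in at about 19.5 s: the pin dropped into the blind hole after roughly 22 mm of slide, its collar is home on the bush, the gripper is clear and nothing else was touched; no verdict came back.

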